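# Put away the fork-service parts and wedge the clamp blocks tight

### The arm

A 7-joint arm with a two-finger parallel gripper is mounted at the origin on the work surface. World frame = base frame: x ahead of the robot, y to its left, z up, the work surface at z = 0. Lengths are in m, angles in rad, forces in N, time in s.
With the tool pointing down it reaches from about 0.4 to 0.85 m from the base axis. Payload 10.4 kg.
Tool frame: the origin (TCP) lies midway between the tips of the shut fingers; the grasp point (between the pads) lies 19 mm behind it (manip.tcp_to_grasp is the distance from the TCP to the grasp point, in m); z points along the fingers, y is the line along which they close (so a half turn about z gives the same grasp; the last joint's range is limited). The gripper opens to 85 mm and grips with 20 to 120 N. Pads are 22 mm wide; open, the fingers measure 114 mm over their backs; the gripper's body (76 mm by 85 mm) begins 54 mm behind the grasp point. The pads swing forward as they close: fully open they stand 13 mm farther back than shut.
Start: joints at [1.096, 0.332, -0.065, 1.46, 0.022, 1.35, -0.088], TCP at [0.273, -0.562, 0.231] pointing down, gripper open.
Joint ranges: [-2.6, 2.6], [-0.5, 2.12], [-1.47, 1.34], [0.16, 2.42], [-1.27, 4.41], [0.06, 2.06], [-2.6, 2.6]. Speed limits (rad/s): [2.22, 2.22, 2.79, 2.79, 3.14, 3.14, 3.14].

### API

Orientations are given as a unit quaternion [x, y, z, w].
In Python, from workcell import manip gives the robot as it stands.
- The arm moves only by the shell command python3 -m jog 'ROWS' [FORCE]. ROWS is a JSON object of lists of equal length, an entry for each row: "offset": the shift along the world's x, y, z in m, a list of three; "yaw": the turn about the world's z in degrees; "jaw": the closure, from 0 (fully open) to 1 (shut). A call has 1 to 20 rows; each row shifts and turns the commanded pose from where the row before left it; what a row does not reach is not made up. A row lasts 1/12 s, in which the tool goes at most 41.7 mm and 7.16 degrees, less where a joint would pass 70% of its speed; a pose out of reach is approached as far as the arm can. A call is refused whole if a number of a shift passes 0.0417 or a number of a turn 7.16, either way. A call with a gripper value outside its range is refused whole. The fingers move at their own pace and stop on an object; FORCE is the grip in N (left out, the last holds). Time passes only in rows, so rows that do not move let the fingers close. It gives the time, the measured TCP pose, the force, the opening and the grip force at its end, in the units of the state.
- manip.get_obs(): the state, without advancing time (a new reading comes with each control period).
- manip.camera(name): name is "scene" or "side" or "wrist"; returns a dict with "frame" (400x640x3 uint8, red, green, blue), "camera_matrix" (3x3 intrinsics, pixels), "eye" and "attitude" of the camera in the world; the wrist camera has in their place "hand_eye" (4x4, takes a point from camera to tool coordinates, whose origin is the TCP and whose axes are the flange's). Camera axes: x right, y up, looking along -z (the intrinsics and any distortion apply to the point x, -y, -z); pixel columns grow to the right and rows downward; lengths in m; the calibration is good to about 2 mm. A picture is of the moment at which its call begins: read the wrist's pose just before it. There is no depth.
- manip.hand_in(): hands the job in; it is judged then, once.
Trained networks look in a picture, given as the dict that the camera call returned (one of the last four; its "shot" number tells which), for a name from the list of things; names that differ only in an ending like _2 or _b are one class to them, and where a whole thing is asked for, a point or a joint stands for the part that bears it (a point fixed in the world has none). Each returns a list of dicts, best first, with "score" (0 to 1); they miss things now and then, are a little off and sometimes report something else, mostly with a low value. They report only what shows in the picture. A call takes as long as a camera call.
- manip.masks_of(picture, name): "region" (400x640 bool, what is visible of it).
- manip.tip_of(picture, name): "at" ([x, y, z] in m, in world coordinates, good to about 4 mm: a listed point, or the origin of a listed thing).
The state is a dict: "clock": time; "joint_pos": joint angles; "joint_velocities": joint speeds; "tau": joint torques, N m; "position": TCP position; "ee_rot": TCP orientation; "ft_force": force on the tool from outside, world axes, zero at the start; "torque": the same for the moment, N m; "grip_width": opening from 0.0 (shut) to 1.0 (fully open); "grasp_force": force on a finger pad.
Only numpy, scipy, OpenCV 4.12 (cv2) and the standard library are available. Lean on these libraries where they do the work, as an engineer would, in place of code of your own. Each camera call takes 0.05 s, during which the arm holds its last target. There are 200 camera calls.

### The job

Tidy up after the fork rebuild: the gold top cap goes in the green bin and the orange spacer in the white bin. Stand the two clamp blocks upright and square in the dark row holder, the red one next to the holder's red end stop and the blue one beside it; once both stand in the holder, press the yellow wedge straight down into the last gap, by the plain end stop, until the whole row is tight. Let go of everything, and leave the bottle and the mug where they are.

Things in the scene. Friction and masses are not known exactly. Their poses are not given: they have to be found in the camera images.
- holder: Fixed dark steel channel, 142 (y) x 70 mm (x). Origin: centre of underside; row along y. Floor 6 mm thick; inside 122.3 mm long (y -61.15 to +61.15), 60 mm wide. End stops 10 mm thick, 51 mm high over the bench: the +y one is red, the -y one plain dark. Side walls 5 mm thick, 14 mm high over the bench. In the tight row the centres lie at y: red block +39, blue -5, wedge -44 mm.
- green_bin: Fixed green open bin, 120 x 120 mm, 35 mm high, walls 4 mm, floor 4 mm or thinner. Origin: centre of its underside, x and y along its sides.
- white_bin: Fixed white open bin, 120 x 120 mm, 35 mm high, walls 4 mm, floor 4 mm or thinner. Origin: centre of its underside, x and y along its sides.
- red_block: Loose red hard-plastic clamp block, 44 x 44 mm, 45 mm high, one dark round mark on top, about 0.14 kg. Origin: centre of its underside; x and y square to its sides; either of these may lie along the row.
- blue_block: Loose blue hard-plastic clamp block, 44 x 44 mm, 45 mm high, two small dark round marks on top, about 0.14 kg. Origin: centre of its underside; x and y square to its sides; either of these may lie along the row.
- wedge: Loose yellow wedge on its narrow foot, 74 mm high, 0.15 kg. Origin: centre of foot. Tapers along y (set y along the row): 18 mm at the foot, 38 at 52 mm height, symmetric; 40 mm along x. Grip head, 52 to 74 mm up, is 36 (x) x 24 mm (y). Spreading the row takes a push of about 5 to 20 N; tight, it stays jammed with its foot about 3 mm over the holder's floor (9 mm over the bench).
- top_cap: Loose gold fork top cap standing upright, 24 mm high, about 0.06 kg. Origin: centre of its underside, z up. Round: steel thread 30 mm across up to 8 mm height, gold flange 36 mm across from 8 to 15 mm, hexagon 28 mm over its corners from 15 to 24 mm.
- spacer: Loose orange plastic volume spacer, an upright puck 34 mm across and 24 mm high, about 0.03 kg. Origin: centre of its underside, z up.
- bottle: White bottle with red cap, 52 mm across, 130 mm high, loose on the bench; to be left alone. Origin: centre of its underside.
- mug: Black mug, 76 mm across, 85 mm high, handle on its +y side, loose on the bench; to be left alone. Origin: centre of its underside.

How it is judged:
On the way, in this order (a step that is already met when the one before it is completed fails the run):
1. both clamp blocks stand in the row holder, the red one on the red stop's side, released (x of red_block in the frame of holder between -0.012 and 0.012 m and y of red_block in the frame of holder between 0.023 and 0.045 m and z of red_block in the frame of holder between 0.001 and 0.011 m and angle between each of red_block, blue_block's own z axis and vertical below 0.12 rad and (angle between the x axis of red_block and the x axis of holder, either way round below 0.15 rad or angle between the y axis of red_block and the x axis of holder, either way round below 0.15 rad) and x of blue_block in the frame of holder between -0.012 and 0.012 m and y of blue_block in the frame of holder between -0.026 and 0.002 m and z of blue_block in the frame of holder between 0.001 and 0.011 m and (angle between the x axis of blue_block and the x axis of holder, either way round below 0.15 rad or angle between the y axis of blue_block and the x axis of holder, either way round below 0.15 rad) and contact force between each of red_block, blue_block and the fingers below 0.1 N), for 0.2 s.
2. the wedge is driven into the last gap until the row is tight (x of wedge in the frame of holder between -0.013 and 0.013 m and y of wedge in the frame of holder between -0.051 and -0.037 m and z of wedge in the frame of holder between 0.004 and 0.015 m and angle between wedge's own z axis and vertical below 0.12 rad), for 0.2 s.
At the end, for the whole second after the job is handed in: Cap in the green bin, spacer in the white, within 52 mm of its middle. Blocks upright, square (0.15 rad), within 12 mm of the middle line, 4 (red) or 5 mm (blue) of their tight places. Wedge upright by the plain stop, foot under 15 mm over the bench. All released, at rest (all of step 2 and x of red_block in the frame of holder between -0.012 and 0.012 m and y of red_block in the frame of holder between 0.0351 and 0.0431 m and z of red_block in the frame of holder between 0.001 and 0.011 m and angle between each of red_block, blue_block's own z axis and vertical below 0.12 rad and (angle between the x axis of red_block and the x axis of holder, either way round below 0.15 rad or angle between the y axis of red_block and the x axis of holder, either way round below 0.15 rad) and x of blue_block in the frame of holder between -0.012 and 0.012 m and y of blue_block in the frame of holder between -0.0098 and 0.0002 m and z of blue_block in the frame of holder between 0.001 and 0.011 m and (angle between the x axis of blue_block and the x axis of holder, either way round below 0.15 rad or angle between the y axis of blue_block and the x axis of holder, either way round below 0.15 rad) and x of top_cap in the frame of green_bin between -0.052 and 0.052 m and y of top_cap in the frame of green_bin between -0.052 and 0.052 m and z of top_cap in the frame of green_bin between -0.004 and 0.03 m and x of spacer in the frame of white_bin between -0.052 and 0.052 m and y of spacer in the frame of white_bin between -0.052 and 0.052 m and z of spacer in the frame of white_bin between -0.004 and 0.03 m and linear speed of each of red_block, blue_block, wedge, top_cap, spacer below 0.02 m/s); the robot touches nothing.
It fails at once if the bottle is pushed away or tipped (distance of bottle from where it was at the start of the episode above 0.02 m or angle between bottle's own z axis and vertical above 0.3 rad).
It fails at once if the mug is pushed away or tipped (distance of mug from where it was at the start of the episode above 0.02 m or angle between mug's own z axis and vertical above 0.3 rad).
It also fails if it takes over 128 s, if anything falls off the work surface, if the arm or the gripper's body presses on something with over 40 N, if the wrist force passes 120 N, or if a joint passes its speed limit or range.

## Working session

There is one attempt and no reset: what is moved stays moved. The work goes in short steps, Python scripts to look and compute and a shell command to move; the robot and the scene stay as the last step left them, time stands still between calls to the robot, and variables do not carry over. Pictures are saved under pics/ and viewed, at most 14 in all, crops included, and the job is handed in when it is done.

```bash
mkdir -p pics; ls; cat > h.py <<'E'
from workcell import manip
import numpy as np, cv2
from scipy.spatial.transform import Rotation as R
def st():
    o=manip.get_obs(); print('t',round(o['clock'],2),'p',np.round(o['position'],4),'eul',np.round(R.from_quat(o['ee_rot']).as_euler('xyz',degrees=True),1),'w',round(o['grip_width'],3),'f',np.round(o['ft_force'],1),'g',round(o['grasp_force'],1)); return o
def save(p,n): cv2.imwrite('pics/'+n+'.png',cv2.cvtColor(p['frame'],cv2.COLOR_RGB2BGR))
E
python3 - <<'E'
from h import *
o=st(); print(R.from_quat(o['ee_rot']).as_matrix().round(3))
N=['holder','green_bin','white_bin','red_block','blue_block','wedge','top_cap','spacer','bottle','mug']
for c in ['scene','side']:
    p=manip.camera(c); save(p,c+'0'); print(c,{k:(np.shape(v) if k=='frame' else np.round(v,3).tolist()) for k,v in p.items()})
    for n in N:
        t=manip.tip_of(p,n); m=manip.masks_of(p,n)
        print(n,[(np.round(x['at'],3).tolist(),round(x['score'],2)) for x in t[:2]], [(np.round(np.argwhere(x['region']).mean(0)[::-1]).tolist(),int(x['region'].sum())) for x in m[:1]])
st()
E
```

```text
pics
t 0.0 p [ 0.2727 -0.5619  0.2305] eul [-179.9    0.    25.9] w 1.001 f [ 0.1 -0.5 -0.3] g 0.0
[[ 0.9    0.437 -0.001]
 [ 0.437 -0.9    0.001]
 [-0.    -0.001 -1.   ]]
scene {'frame': (400, 640, 3), 'camera_matrix': [[405.298, 0.0, 323.589], [0.0, 405.298, 191.319], [0.0, 0.0, 1.0]], 'eye': [1.255, -0.118, 0.726], 'attitude': [0.295, 0.247, 0.581, 0.718], 'shot': 1}
holder [([0.551, -0.338, 0.001], 0.69)] [([175.0, 215.0], 1858)]
green_bin [([0.605, 0.006, -0.004], 0.57)] [([322.0, 207.0], 2322)]
white_bin [([0.532, 0.359, 0.001], 0.91), ([0.447, 0.122, -0.0], 0.53)] [([448.0, 166.0], 2037)]
red_block [([0.431, -0.134, 0.004], 0.98)] [([256.0, 167.0], 428)]
blue_block [([0.374, 0.254, -0.003], 0.78)] [([391.0, 135.0], 367)]
wedge [([0.443, 0.004, 0.002], 0.72)] [([308.0, 158.0], 352)]
top_cap [([0.432, -0.133, 0.001], 0.5), ([0.449, 0.12, -0.001], 0.44)] []
spacer [([0.366, -0.246, -0.001], 0.52)] [([214.0, 159.0], 154)]
bottle [([0.742, 0.244, -0.0], 0.97)] [([443.0, 224.0], 1025)]
mug [([0.717, -0.228, 0.001], 0.62)] [([219.0, 256.0], 1966)]
side {'frame': (400, 640, 3), 'camer
[... 185 characters left out ...]
32, -0.002], 0.57)] [([325.0, 297.0], 2044)]
green_bin [([0.604, 0.006, 0.0], 0.82)] [([339.0, 203.0], 1627)]
white_bin [([0.527, 0.356, 0.002], 0.84)] [([309.0, 135.0], 1080)]
red_block [([0.43, -0.134, -0.001], 0.82)] [([275.0, 237.0], 478)]
blue_block [([0.381, 0.251, -0.004], 0.87)] [([260.0, 152.0], 316)]
wedge [([0.443, 0.003, -0.001], 0.91)] [([280.0, 198.0], 400)]
top_cap [([0.446, 0.117, 0.001], 0.59)] []
spacer [] [([245.0, 273.0], 218)]
bottle [([0.745, 0.249, -0.003], 0.8), ([0.433, -0.135, 0.001], 0.53)] [([379.0, 144.0], 550)]
mug [([0.717, -0.228, -0.002], 0.87)] [([396.0, 257.0], 1518)]
t 2.1 p [ 0.2729 -0.5623  0.2314] eul [180.   -0.   25.9] w 1.005 f [ 0.  -0.   0.1] g 0.0
```

View pics.

View pics/scene0.png

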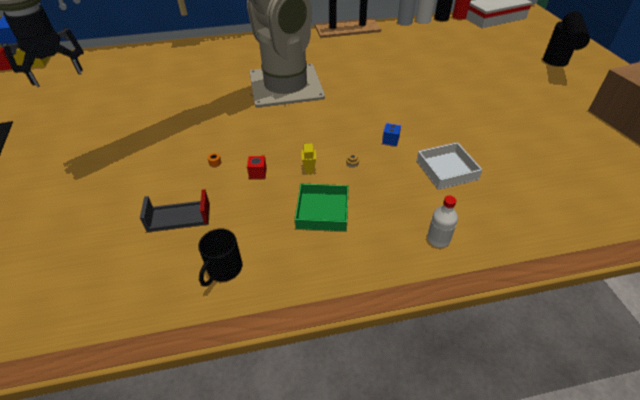

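View pics/side0.png

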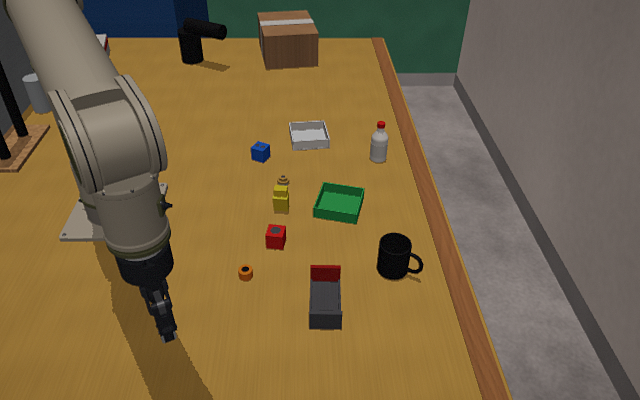

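The pictures show the holder with red end at +y (scene 175,215), the blocks, wedge, cap and spacer in a row near x≈0.4, bottle (443,224) and mug (219,256) in front. Moving toward the spacer/holder for a wrist look.

```bash
python3 -m jog '{"offset":[[0.02,0.04,0.015],[0.02,0.04,0.015],[0.02,0.04,0.015],[0.02,0.04,0.015],[0.02,0.04,0.015],[0.02,0.04,0.015],[0.02,0.0,0],[0.02,0.0,0],[0,0,0],[0,0,0]],"yaw":[0,0,0,0,0,0,0,0,0,0],"jaw":[0,0,0,0,0,0,0,0,0,0]}'
python3 - <<'E'
from h import *
st(); p=manip.camera('wrist'); save(p,'w0'); print(p['hand_eye'].round(4) if hasattr(p['hand_eye'],'round') else p['hand_eye'],p['camera_matrix'])
for n in ['holder','red_block','spacer']:
    t=manip.tip_of(p,n); m=manip.masks_of(p,n)
    print(n,[(np.round(x['at'],3).tolist(),round(x['score'],2)) for x in t[:2]], [(np.round(np.argwhere(x['region']).mean(0)[::-1]).tolist(),int(x['region'].sum())) for x in m[:1]])
E
```

```text
clock: 2.93
position: [0.4194, -0.3499, 0.3105]
ee_rot: [0.974, 0.225, -0.0, -0.0]
ft_force: [0.2, -0.1, 0.3]
grip_width: 0.995
grasp_force: 0.0
t 2.93 p [ 0.4194 -0.3499  0.3105] eul [-180.    0.   26.] w 0.995 f [ 0.2 -0.1  0.3] g 0.0
[[ 8.000e-04  9.589e-01  2.837e-01  7.200e-02]
 [ 1.000e+00 -8.000e-04  1.000e-04  2.000e-04]
 [ 3.000e-04  2.837e-01 -9.589e-01 -1.428e-01]
 [ 0.000e+00  0.000e+00  0.000e+00  1.000e+00]] [[305.27766887   0.         318.58933968]
 [  0.         305.27766887 198.28100934]
 [  0.           0.           1.        ]]
holder [([0.549, -0.332, -0.0], 0.84)] []
red_block [([0.432, -0.134, 0.0], 0.83)] [([176.0, 80.0], 1805)]
spacer [([0.367, -0.245, 0.001], 0.58)] [([238.0, 162.0], 486)]
```

View pics/w0.png

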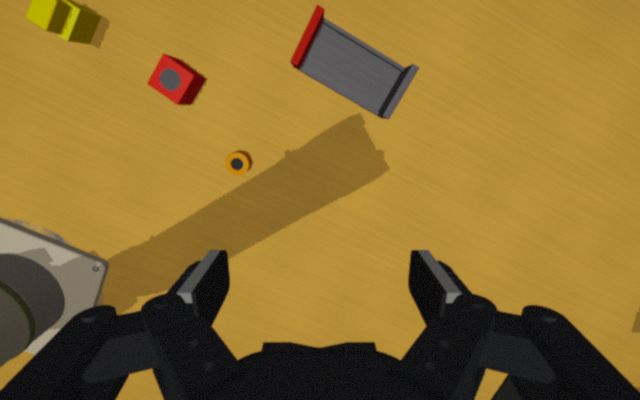

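```bash
cat >> h.py <<'E'
from scipy.optimize import minimize
def box(x,y,z0,z1,cx=0,cy=0): return [[cx+a*x/2,cy+b*y/2,z] for a in(-1,1) for b in(-1,1) for z in(z0,z1)]
def cyl(d,z0,z1): return [[d/2*np.cos(a),d/2*np.sin(a),z] for a in np.arange(0,6.28,.2) for z in(z0,z1)]
M={'red_block':[box(.044,.044,0,.045)],'blue_block':[box(.044,.044,0,.045)],'spacer':[cyl(.034,0,.024)],
'top_cap':[cyl(.03,0,.008),cyl(.036,.008,.015),cyl(.026,.015,.024)],
'wedge':[box(.04,.018,0,0)+box(.04,.038,.052,.052),box(.036,.024,.052,.074)],
'holder':[box(.07,.142,0,.006),box(.07,.01,0,.051,0,.0661),box(.07,.01,0,.051,0,-.0661),box(.005,.142,0,.014,.0325),box(.005,.142,0,.014,-.0325)],
'green_bin':[box(.12,.12,0,.035)],'white_bin':[box(.12,.12,0,.035)]}
def shoot(c):
    o=manip.get_obs(); p=manip.camera(c)
    if c=='wrist':
        T=np.eye(4);T[:3,:3]=R.from_quat(o['ee_rot']).as_matrix();T[:3,3]=o['position'];T=T@np.array(p['hand_eye'])
    else:
        T=np.eye(4);T[:3,:3]=R.from_quat(p['attitude']).as_matrix();T[:3,3]=p['eye']
    p['T']=T; return p
def proj(p,P):
    c=(np.asarray(P)-p['T'][:3,3])@p['T'][:3,:3]; c=c*[1,-1,-1]
    q=c@np.array(p['camera_matrix']).T; return q[:,:2]/q[:,2:]
def render(p,parts,v,z0=0,S=4):
    im=np.zeros((400*S,640*S),np.uint8); r=R.from_euler('z',v[2]).as_matrix()
    for P in parts:
        q=(proj(p,np.asarray(P)@r.T+[v[0],v[1],z0])+.5)*S
        cv2.fillConvexPoly(im,cv2.convexHull(np.round(q).astype(np.int32)),255)
    return cv2.resize(im,(640,400),interpolation=cv2.INTER_AREA)/255.
def fit(p,name,mask,xy,yaw=0,z0=0,parts=None):
    parts=parts or M[name]; m=mask.astype(float)
    f=lambda u:(lambda g:1-np.minimum(g,m).sum()/np.maximum(g,m).sum())(render(p,parts,[u[0]*.01,u[1]*.01,u[2]*.2],z0))
    rnd=name in('spacer','top_cap'); best=None
    for dy in ([0] if rnd else [-.6,-.2,.2,.6]):
        s0=np.array([xy[0]*100,xy[1]*100,(yaw+dy)*5])
        s=np.array([s0]+[s0+d for d in np.diag([.6,.6,0 if rnd else 1.2]) if d.any()])
        if rnd: r=minimize(lambda u:f([u[0],u[1],0]),s0[:2],method='Nelder-Mead',options=dict(initial_simplex=s[:,:2],xatol=.01,fatol=1e-4)); r.x=np.append(r.x,0)
        else: r=minimize(f,s0,method='Nelder-Mead',options=dict(initial_simplex=s,xatol=.01,fatol=1e-4))
        if best is None or r.fun<best.fun: best=r
    v=best.x*[.01,.01,.2]
    return v,1-best.fun
def find(p,name,xy,yaw=0):
    for x in manip.masks_of(p,name)[:3]:
        v,i=fit(p,name,x['region'],xy,yaw); print(name,v[:2].round(4),'yaw',np.degrees(v[2]).round(1),'iou',round(i,3),'sc',round(x['score'],2))
        if i>.6: return v
    print(name,'not found')
def findholder(p,xy,yaw=0):
    h=cv2.cvtColor(p['frame'],cv2.COLOR_RGB2HSV).astype(int)
    roi=cv2.dilate((render(p,M['holder'],[*xy,yaw])>0).astype(np.uint8),np.ones((31,31)))>0
    m=((h[...,1]<70)|(h[...,0]>170)|(h[...,0]<5))&roi; m=cv2.morphologyEx(m.astype(np.uint8),3,np.ones((3,3)))if 0 else m
    v,i=fit(p,'holder',m,xy,yaw); print('holder',v[:2].round(4),'yaw',np.degrees(v[2]).round(1),'iou',round(i,3)); return v
E
python3 - <<'E'
from h import *
p=shoot('wrist'); findholder(p,(.55,-.335)); find(p,'red_block',(.431,-.134)); find(p,'spacer',(.367,-.245))
p=shoot('scene'); findholder(p,(.55,-.335)); find(p,'red_block',(.431,-.134)); find(p,'spacer',(.367,-.245))
p=shoot('side'); findholder(p,(.55,-.335)); find(p,'red_block',(.431,-.134)); find(p,'spacer',(.367,-.245)); st()
E
```

```text
holder [ 0.5491 -0.3357] yaw -2.8 iou 0.941
red_block [ 0.4334 -0.1361] yaw -8.6 iou 0.957 sc 0.94
spacer [ 0.3645 -0.2471] yaw 0.0 iou 0.928 sc 0.72
holder [ 0.5469 -0.3348] yaw 0.7 iou 0.846
red_block [ 0.4336 -0.1357] yaw -8.9 iou 0.948 sc 0.78
spacer [ 0.3644 -0.2478] yaw 0.0 iou 0.858 sc 0.66
holder [ 0.547  -0.3336] yaw -2.1 iou 0.951
red_block [ 0.4307 -0.1372] yaw -7.6 iou 0.91 sc 0.98
spacer [ 0.3626 -0.2471] yaw 0.0 iou 0.895 sc 0.52
t 3.73 p [ 0.4189 -0.3503  0.3108] eul [180.    0.   25.9] w 1.001 f [-0.1 -1.7 -0.2] g 0.0
```

```bash
python3 -m jog '{"offset":[[0,0.025,-0.015],[0,0.025,-0.015],[0,0.025,-0.015],[0,0.025,-0.015],[0.004,0.025,-0.015],[0.004,0.025,-0.015],[0.004,0.025,-0.015],[0.004,0.025,-0.015],[0,0,0],[0,0,0],[0,0,0]],"yaw":[7,7,7,7,7,7,7,7,0,0,0],"jaw":[0,0,0,0,0,0,0,0,0,0,0]}'
python3 - <<'E'
from h import *
st(); p=shoot('wrist'); save(p,'w1'); find(p,'red_block',(.433,-.136),-.15);find(p,'wedge',(.443,.003));find(p,'top_cap',(.447,.119));st()
E
```

```text
clock: 4.65
position: [0.435, -0.1509, 0.1912]
ee_rot: [0.756, 0.655, 0.0, 0.0]
ft_force: [0.3, -0.2, -0.1]
grip_width: 0.999
grasp_force: 0.0
t 4.65 p [ 0.435  -0.1509  0.1912] eul [180.    0.   81.8] w 0.999 f [ 0.3 -0.2 -0.1] g 0.0
red_block not found
wedge [0.4441 0.0017] yaw -8.1 iou 0.99 sc 0.98
top_cap not found
t 4.85 p [ 0.435  -0.1513  0.1913] eul [180.    0.   81.8] w 0.998 f [ 0.5  0.6 -0.2] g 0.0
```

View pics/w1.png

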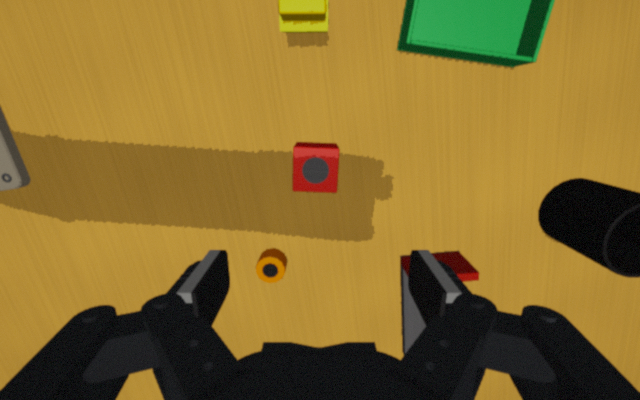

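Wrist view: red block at (316,168), square to the tool, spacer (270,265), wedge (304,14). Descending on the red block.

```bash
python3 -m jog '{"offset":[[-0.002,0.015,-0.03],[0,0,-0.04],[0,0,-0.04],[0,0,-0.03],[0,0,-0.025],[0,0,-0.014],[0,0,0],[0,0,0]],"yaw":[0,0,0,0,0,0,0,0],"jaw":[0,0,0,0,0,0,0,0]}'
python3 -m jog '{"offset":[[0,0,0],[0,0,0],[0,0,0],[0,0,0],[0,0,0],[0,0,0],[0,0,0],[0,0,0]],"yaw":[0,0,0,0,0,0,0,0],"jaw":[1,1,1,1,1,1,1,1]}' 40
```

```text
clock: 5.52
position: [0.4328, -0.1356, 0.0119]
ee_rot: [0.756, 0.655, -0.0, -0.0]
ft_force: [-0.5, 0.2, 0.1]
grip_width: 1.001
grasp_force: 0.0
clock: 6.18
position: [0.4336, -0.1357, 0.0131]
ee_rot: [0.755, 0.655, 0.0, 0.001]
ft_force: [-1.3, 0.3, 7.6]
grip_width: 0.511
grasp_force: 39.8
```

```bash
python3 -m jog '{"offset":[[0,0,0.03],[0,0,0.035],[0.012,-0.016,0.01],[0.025,-0.035,0],[0.027,-0.037,0],[0.027,-0.037,0],[0.025,-0.035,0],[0,0,0],[0,0,0],[0,0,0]],"yaw":[0,0,1,2,2,0.7,0,0,0,0],"jaw":[1,1,1,1,1,1,1,1,1,1]}'
python3 - <<'E'
from h import *
st(); 
for c in ['wrist','side','scene']:
    p=shoot(c); save(p,'a'+c); findholder(p,(.5485,-.335)) if c!='wrist' else None
    for x in manip.masks_of(p,'red_block')[:1]:
        for z in (.062,.067): print(c,fit(p,'red_block',x['region'],(.55,-.296),0,z))
st()
E
```

```text
clock: 7.02
position: [0.5422, -0.2857, 0.0866]
ee_rot: [0.722, 0.692, 0.0, -0.001]
ft_force: [0.3, 0.9, -1.6]
grip_width: 0.515
grasp_force: 41.9
t 7.02 p [ 0.5422 -0.2857  0.0866] eul [-1.80e+02 -1.00e-01  8.76e+01] w 0.515 f [ 0.3  0.9 -1.6] g 41.9
holder [ 0.5471 -0.333 ] yaw -1.8 iou 0.798
side (array([ 0.54073959, -0.27358596, -0.1386022 ]), np.float64(0.9414604945499517))
side (array([ 0.54024037, -0.27934631, -0.12954487]), np.float64(0.9396530163619371))
holder [ 0.5472 -0.3356] yaw 0.1 iou 0.714
scene (array([ 0.52887766, -0.28856134, -0.08317167]), np.float64(0.49188393659864293))
scene (array([ 0.53432069, -0.28727528, -0.05657092]), np.float64(0.489275673434041))
t 7.32 p [ 0.5423 -0.2859  0.0873] eul [180.    0.   87.6] w 0.51 f [-0.3  0.1 -2.1] g 41.9
```

View pics/awrist.png

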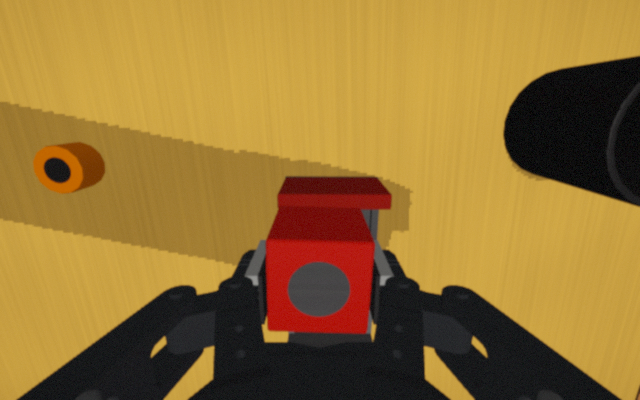

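```bash
cat >> h.py <<'E'
def unproj(p,uv,z):
    K=np.array(p['camera_matrix']); d=np.linalg.inv(K)@np.array([uv[0],uv[1],1.]); d=p['T'][:3,:3]@(d*[1,-1,-1]); e=p['T'][:3,3]
    return e+d*(z-e[2])/d[2]
E
python3 - <<'E'
from h import *
p=shoot('wrist'); f=p['frame']; c=f[165:215,265:400]; cv2.imwrite('pics/crop1.png',cv2.cvtColor(cv2.resize(c,None,fx=5,fy=5,interpolation=cv2.INTER_CUBIC),cv2.COLOR_RGB2BGR))
for n,v in dict(a=(.5485,-.335,-.0436),b=(.547,-.3336,-.0367)).items():
  r=R.from_euler('z',v[2]).as_matrix()
  print(n,proj(p,np.array([[-.035,.0711,.051],[.035,.0711,.051],[-.035,.0611,.051],[.035,.0611,.051],[-.035,.0711,0],[.035,.0711,0]])@r.T+[v[0],v[1],0]).round(1).tolist())
st()
E
```

```text
a [[274.8, 192.8], [389.8, 193.2], [275.4, 208.4], [388.6, 208.7], [283.9, 175.1], [374.9, 175.4]]
b [[271.4, 191.1], [386.6, 190.7], [272.1, 206.7], [385.6, 206.3], [281.2, 173.7], [372.3, 173.4]]
t 7.37 p [ 0.5424 -0.286   0.0873] eul [180.    0.   87.6] w 0.515 f [ 0.   0.1 -2.3] g 41.9
```

View pics/crop1.png

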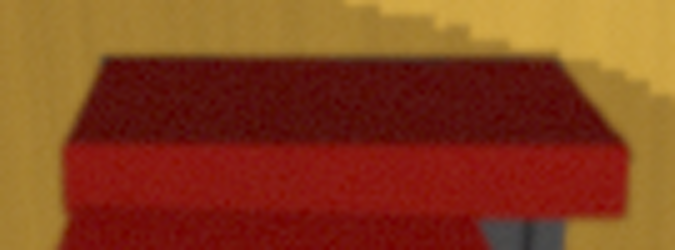

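Crop shows the stop's top outer corners at (278,193.6) and (390.6,194.2), i.e. holder at (0.5495,-0.3356), yaw -2.5°.

```bash
python3 -m jog '{"offset":[[0.0087,-0.0136,0],[0,0,0],[0,0,-0.02],[0,0,-0.02],[0,0,-0.015],[0,0,-0.006],[0,0,-0.003],[0,0,0],[0,0,0]],"yaw":[0,0,0,0,0,0,0,0,0],"jaw":[1,1,1,1,1,1,1,1,1]}'
```

```text
clock: 8.12
position: [0.5517, -0.3002, 0.0238]
ee_rot: [0.722, 0.692, 0.0, 0.001]
ft_force: [-0.5, 0.9, -1.5]
grip_width: 0.511
grasp_force: 41.9
```

```bash
python3 -m jog '{"offset":[[0,0,-0.003],[0,0,-0.001],[0,0,0],[0,0,0],[0,0,0],[0,0,0],[0,0,0],[0,0,0.03],[0,0,0.04],[0,0,0.04],[-0.02,0.02,0.04],[-0.02,0.035,0.02],[-0.02,0.035,0.02],[-0.02,0.035,0.02],[-0.02,0.035,0],[-0.02,0.035,0],[-0.02,0.035,0],[0,0.04,0],[0,0.04,0],[0,0.04,0]],"yaw":[0,0,0,0,0,0,0,0,0,0,0,0,0,0,0,0,0,0,0,0],"jaw":[1,1,1,0,0,0,0,0,0,0,0,0,0,0,0,0,0,0,0,0]}'
python3 -m jog '{"offset":[[0,0.04,0],[0,0.04,0],[0,0.03,0],[0,0,0],[0,0,0]],"yaw":[0,0,0,0,0],"jaw":[0,0,0,0,0]}'
python3 - <<'E'
from h import *
st(); p=shoot('wrist'); save(p,'w2'); find(p,'wedge',(.444,.002));find(p,'blue_block',(.378,.253));find(p,'top_cap',(.447,.119));find(p,'white_bin',(.53,.357))
p=shoot('side');find(p,'blue_block',(.378,.253));find(p,'top_cap',(.447,.119));find(p,'white_bin',(.53,.357));find(p,'green_bin',(.605,.006));find(p,'red_block',(.55,-.3));st()
E
```

```text
clock: 9.78
position: [0.418, 0.0408, 0.2189]
ee_rot: [0.722, 0.692, 0.0, 0.001]
ft_force: [1.1, -0.9, -0.1]
grip_width: 1.004
grasp_force: 0.0
clock: 10.2
position: [0.4182, 0.1509, 0.2186]
ee_rot: [0.721, 0.693, 0.0, 0.0]
ft_force: [0.6, -1.4, -0.2]
grip_width: 1.003
grasp_force: 0.0
t 10.2 p [0.4182 0.1509 0.2186] eul [180.   -0.   87.8] w 1.003 f [ 0.6 -1.4 -0.2] g 0.0
wedge [0.4436 0.0023] yaw -5.9 iou 0.954 sc 0.96
blue_block [0.3754 0.2528] yaw -28.2 iou 0.953 sc 0.66
top_cap [0.447  0.1197] yaw 0.0 iou 0.942 sc 0.68
white_bin [0.5282 0.3597] yaw 6.4 iou 0.981 sc 0.88
blue_block [0.3722 0.2532] yaw 67.7 iou 0.925 sc 0.89
top_cap [0.4445 0.1216] yaw 0.0 iou 0.929 sc 0.56
white_bin [0.5245 0.359 ] yaw 6.4 iou 0.962 sc 0.94
green_bin [0.5998 0.0056] yaw -13.6 iou 0.937 sc 0.63
red_block [ 0.5491 -0.2961] yaw -2.2 iou 0.933 sc 0.8
t 10.75 p [0.4186 0.1489 0.2184] eul [180.    0.   87.6] w 0.999 f [-0.4  0.4  0.1] g 0.0
```

View pics/w2.png

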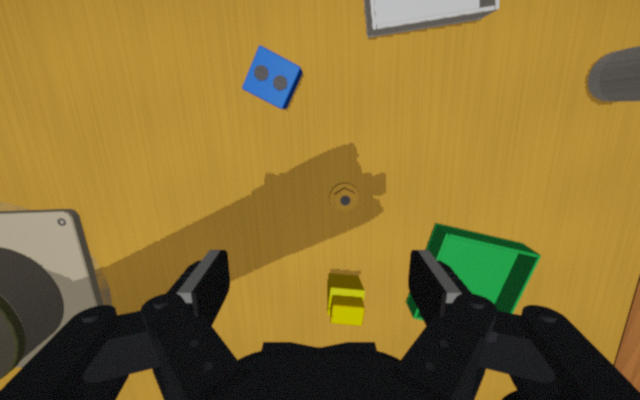

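Wrist view: blue block (272,77) rotated, cap (345,195), wedge (347,300), white bin top. Going above the blue block.

```bash
python3 -m jog '{"offset":[[-0.013,0.028,-0.01],[-0.013,0.028,-0.01],[-0.013,0.028,-0.01],[-0.004,0.01,0],[0,0,0],[0,0,0]],"yaw":[-6.5,-6.5,-6.5,-6.3,0,0],"jaw":[0,0,0,0,0,0]}'
python3 - <<'E'
from h import *
st(); p=shoot('wrist'); find(p,'blue_block',(.3755,.253),-.5);find(p,'white_bin',(.53,.357),.1);p=shoot('scene'); find(p,'blue_block',(.3755,.253),-.5);st()
E
```

```text
clock: 11.25
position: [0.3775, 0.2394, 0.1898]
ee_rot: [0.853, 0.522, -0.0, 0.0]
ft_force: [0.1, -0.2, 0.9]
grip_width: 0.998
grasp_force: 0.0
t 11.25 p [0.3775 0.2394 0.1898] eul [180.    0.   62.9] w 0.998 f [ 0.1 -0.2  0.9] g 0.0
blue_block [0.3756 0.2533] yaw -29.5 iou 0.962 sc 0.97
white_bin [0.5283 0.36  ] yaw 6.1 iou 0.99 sc 0.75
blue_block [0.3738 0.2546] yaw -30.1 iou 0.932 sc 0.65
t 11.5 p [0.3781 0.2385 0.1899] eul [180.    0.   62.7] w 1.002 f [-0.1 -0.7 -0.9] g 0.0
```

```bash
python3 -m jog '{"offset":[[-0.002,0.0148,-0.03],[0,0,-0.04],[0,0,-0.04],[0,0,-0.03],[0,0,-0.025],[0,0,-0.013],[0,0,0],[0,0,0]],"yaw":[-2.2,0,0,0,0,0,0,0],"jaw":[0,0,0,0,0,0,0,0]}'
python3 -m jog '{"offset":[[0,0,0],[0,0,0],[0,0,0],[0,0,0],[0,0,0],[0,0,0],[0,0,0],[0,0,0]],"yaw":[0,0,0,0,0,0,0,0],"jaw":[1,1,1,1,1,1,1,1]}' 40
```

```text
clock: 12.17
position: [0.3755, 0.2539, 0.0117]
ee_rot: [0.864, 0.504, -0.001, -0.0]
ft_force: [0.5, 0.0, 0.0]
grip_width: 0.993
grasp_force: 0.0
clock: 12.83
position: [0.3763, 0.2543, 0.0128]
ee_rot: [0.864, 0.504, 0.001, 0.0]
ft_force: [-0.7, -1.4, 7.9]
grip_width: 0.51
grasp_force: 40.4
```

```bash
python3 -m jog '{"offset":[[0,0,0.04],[0,0,0.04],[0.004,-0.015,0.04],[0.011,-0.038,0],[0.011,-0.038,0],[0.011,-0.038,0],[0.011,-0.038,0],[0.011,-0.038,0],[0.011,-0.038,0],[0.011,-0.038,0],[0.011,-0.038,0],[0.011,-0.038,0],[0.011,-0.038,0],[0.011,-0.038,0],[0.011,-0.038,0],[0.011,-0.038,0],[0.011,-0.038,0],[0.011,-0.038,0],[0.004,-0.02,0],[0,0,0]],"yaw":[0,0,0,2,2,2,2,2,2,2,2,2,2,2,2,2,1,0,0,0],"jaw":[1,1,1,1,1,1,1,1,1,1,1,1,1,1,1,1,1,1,1,1]}'
python3 -m jog '{"offset":[[0,0,0],[0,0,0]],"yaw":[0,0],"jaw":[1,1]}'
```

```text
clock: 14.5
position: [0.5471, -0.3567, 0.1299]
ee_rot: [0.725, 0.689, -0.001, 0.0]
ft_force: [-0.9, -0.7, -1.8]
grip_width: 0.514
grasp_force: 42.4
clock: 14.67
position: [0.5485, -0.3494, 0.1306]
ee_rot: [0.722, 0.692, 0.0, -0.0]
ft_force: [0.5, -0.2, -1.2]
grip_width: 0.511
grasp_force: 42.4
```

```bash
python3 - <<'E'
from h import *
p=shoot('wrist'); save(p,'w3')
for x in manip.masks_of(p,'red_block')[:1]: print(x['region'].sum(),fit(p,'red_block',x['region'],(.551,-.299),-.04,.006))
st()
E
```

```text
3780 (array([ 0.55093108, -0.3001318 , -0.07354631]), np.float64(0.9797528724059933))
t 14.77 p [ 0.5487 -0.3489  0.131 ] eul [180.   -0.   87.6] w 0.507 f [ 0.5  0.3 -1.5] g 42.4
```

View pics/w3.png

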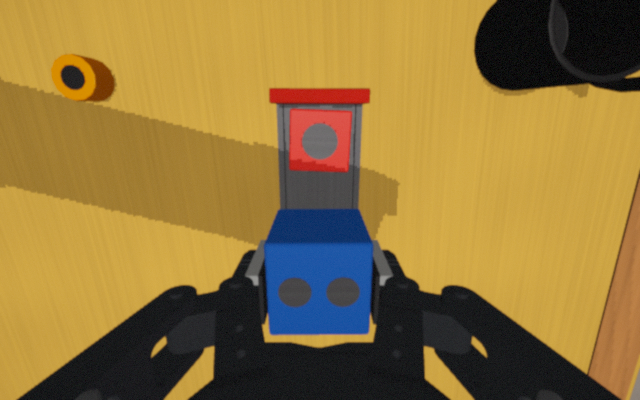

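Red stands square in the holder near the red stop, a small gap to it (320,140); blue hangs behind it. Lowering blue.

```bash
python3 -m jog '{"offset":[[0,0,-0.035],[0,0,-0.035],[0,0,-0.02],[0,0,-0.01],[0,0,-0.006],[0,0,-0.004],[0,0,0],[0,0,0]],"yaw":[0,0,0,0,0,0,0,0],"jaw":[1,1,1,1,1,1,1,1]}'
python3 -m jog '{"offset":[[0,0.002,0],[0,0.002,0],[0,0.001,0],[0,0.001,0],[0,0.001,0],[0,0,0],[0,0,0]],"yaw":[0,0,0,0,0,0,0],"jaw":[1,1,1,1,1,1,1]}'
```

```text
clock: 15.43
position: [0.5493, -0.3506, 0.0221]
ee_rot: [0.722, 0.691, 0.0, 0.001]
ft_force: [-0.1, 0.4, -2.3]
grip_width: 0.509
grasp_force: 42.4
clock: 16.02
position: [0.5484, -0.3434, 0.0207]
ee_rot: [0.722, 0.691, -0.0, 0.0]
ft_force: [-0.0, -0.0, -1.8]
grip_width: 0.508
grasp_force: 42.5
```

```bash
python3 -m jog '{"offset":[[0,0.001,0],[0,0.001,0],[0,0.001,-0.0005],[0,0,-0.0005],[0,0,0],[0,0,0]],"yaw":[0,0,0,0,0,0],"jaw":[1,1,1,1,1,1]}'
```

```text
clock: 16.52
position: [0.5484, -0.3403, 0.0195]
ee_rot: [0.722, 0.691, 0.0, 0.0]
ft_force: [-0.1, -1.1, -1.4]
grip_width: 0.509
grasp_force: 42.4
```

```bash
python3 -m jog '{"offset":[[0,0,0],[0,0,0],[0,0,0],[0,0,0],[0,0,0],[0,0,0.03],[0,0,0.04],[0,0,0.04],[0,-0.02,0.04],[0,-0.02,0.03],[0,0,0],[0,0,0]],"yaw":[0,0,0,0,0,0,0,0,0,0,0,0],"jaw":[0,0,0,0,0,0,0,0,0,0,0,0]}'
python3 - <<'E'
from h import *
st();p=shoot('wrist'); save(p,'w4')
for n,y in (('red_block',-.297),('blue_block',-.34)):
  for x in manip.masks_of(p,n)[:1]: print(n,fit(p,n,x['region'],(.55,y),-.04,.006))
findholder(p,(.5495,-.3355),-.044)
st()
E
```

```text
clock: 17.52
position: [0.5488, -0.3807, 0.1989]
ee_rot: [0.723, 0.691, 0.0, 0.002]
ft_force: [0.3, 0.6, -0.2]
grip_width: 0.997
grasp_force: 0.0
t 17.52 p [ 0.5488 -0.3807  0.1989] eul [1.798e+02 1.000e-01 8.740e+01] w 0.997 f [ 0.3  0.6 -0.2] g 0.0
red_block (array([ 0.5505788 , -0.29754259, -0.02654233]), np.float64(0.9687499049154887))
blue_block (array([ 0.54762817, -0.34242609, -0.02766074]), np.float64(0.9313718765647184))
holder [ 0.5487 -0.3359] yaw -2.4 iou 0.758
t 17.67 p [ 0.5481 -0.3778  0.1954] eul [-1.799e+02 -1.000e-01  8.750e+01] w 0.999 f [-0.5  0.4 -0.6] g 0.0
```

View pics/w4.png

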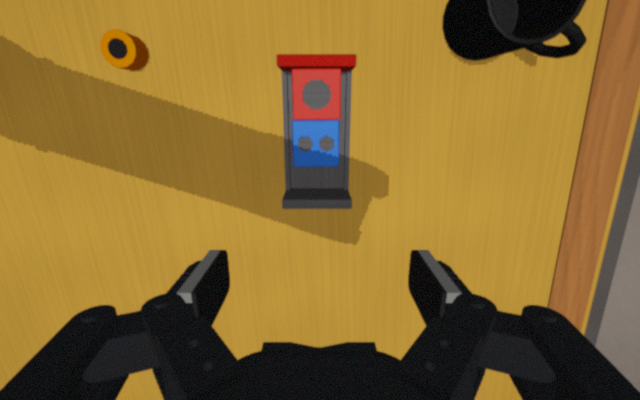

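Both blocks stand square against the red stop: red (316,94), blue (316,143), gap by the plain stop free. Now to the wedge.

```bash
python3 -m jog '{"offset":[[-0.0104,0.035,0],[-0.0104,0.036,0],[-0.0104,0.036,0],[-0.0104,0.036,0],[-0.0104,0.036,0],[-0.0104,0.036,0],[-0.0104,0.036,0],[-0.0104,0.036,0],[-0.0104,0.036,0],[-0.0104,0.036,0],[0,0,0],[0,0,0],[0,0,0]],"yaw":[0,0,0,0,-1,-1,-1,-1,-0.5,0,0,0,0],"jaw":[0,0,0,0,0,0,0,0,0,0,0,0,0]}'
python3 - <<'E'
from h import *
st();p=shoot('wrist');find(p,'wedge',(.444,.002),-.13);find(p,'top_cap',(.446,.12));find(p,'green_bin',(.603,.006),-.2);p=shoot('scene');find(p,'wedge',(.444,.002),-.13);st()
E
```

```text
clock: 18.75
position: [0.4439, -0.0202, 0.1962]
ee_rot: [0.749, 0.663, -0.001, -0.0]
ft_force: [-0.3, -1.8, -0.4]
grip_width: 1.005
grasp_force: 0.0
t 18.75 p [ 0.4439 -0.0202  0.1962] eul [-179.9    0.    83. ] w 1.005 f [-0.3 -1.8 -0.4] g 0.0
wedge [0.4442 0.0015] yaw -7.5 iou 0.954 sc 0.73
top_cap [0.4469 0.1202] yaw 0.0 iou 0.912 sc 0.75
green_bin [0.6034 0.0054] yaw -15.7 iou 0.988 sc 0.75
wedge [0.4446 0.0017] yaw -7.4 iou 0.887 sc 0.58
t 19.05 p [ 0.4444 -0.0206  0.1966] eul [-180.    -0.    82.9] w 0.998 f [0.8 0.5 0.5] g 0.0
```

```bash
python3 -m jog '{"offset":[[0,0.0222,-0.03],[0,0,-0.035],[0,0,-0.035],[0,0,-0.03],[0,0,-0.016],[0,0,0],[0,0,0]],"yaw":[-0.4,0,0,0,0,0,0],"jaw":[0,0,0,0,0,0,0]}'
python3 -m jog '{"offset":[[0,0,0],[0,0,0],[0,0,0],[0,0,0],[0,0,0],[0,0,0],[0,0,0],[0,0,0],[0,0,0]],"yaw":[0,0,0,0,0,0,0,0,0],"jaw":[1,1,1,1,1,1,1,1,1]}' 60
```

```text
clock: 19.63
position: [0.4441, 0.0023, 0.0507]
ee_rot: [0.751, 0.66, -0.0, -0.001]
ft_force: [0.6, -0.1, 0.5]
grip_width: 1.0
grasp_force: 0.0
clock: 20.38
position: [0.4452, 0.002, 0.0518]
ee_rot: [0.751, 0.66, 0.0, 0.001]
ft_force: [-1.2, -1.2, 7.2]
grip_width: 0.407
grasp_force: 59.1
```

```bash
python3 -m jog '{"offset":[[0,0,0.03],[0,0,0.035],[0,0,0.035],[0.0093,-0.0347,0],[0.0093,-0.0347,0],[0.0093,-0.0347,0],[0.0093,-0.0347,0],[0.0093,-0.0347,0],[0.0093,-0.0347,0],[0.0093,-0.0347,0],[0.0093,-0.0347,0],[0.0093,-0.0347,0],[0.0093,-0.0347,0],[0.0093,-0.0347,0],[0,0,0],[0,0,0],[0,0,0]],"yaw":[0,0,0,0.5,0.5,0.5,0.5,0.5,0.5,0.5,0.5,0.5,0.5,0,0,0,0],"jaw":[1,1,1,1,1,1,1,1,1,1,1,1,1,1,1,1,1]}'
python3 - <<'E'
from h import *
st();p=shoot('wrist'); save(p,'w5')
p=shoot('side'); 
for x in manip.masks_of(p,'wedge')[:1]: print(fit(p,'wedge',x['region'],(.547,-.38),-.04,.1))
for n,y in (('red_block',-.297),('blue_block',-.34)):
  for x in manip.masks_of(p,n)[:1]: print(n,fit(p,n,x['region'],(.55,y),-.04,.006))
st()
E
```

```text
clock: 21.8
position: [0.5467, -0.3788, 0.1507]
ee_rot: [0.722, 0.692, 0.0, -0.0]
ft_force: [0.0, 0.6, -0.6]
grip_width: 0.409
grasp_force: 61.0
t 21.8 p [ 0.5467 -0.3788  0.1507] eul [-1.80e+02 -1.00e-01  8.76e+01] w 0.409 f [ 0.   0.6 -0.6] g 61.0
(array([ 0.54365673, -0.38090663, -0.04662422]), np.float64(0.9178058321265691))
blue_block (array([ 0.54525011, -0.34386438, -0.05891189]), np.float64(0.6686885408734231))
t 22.05 p [ 0.5469 -0.3786  0.1514] eul [180.    0.   87.7] w 0.41 f [-0.5  0.5 -1.2] g 61.0
```

View pics/w5.png

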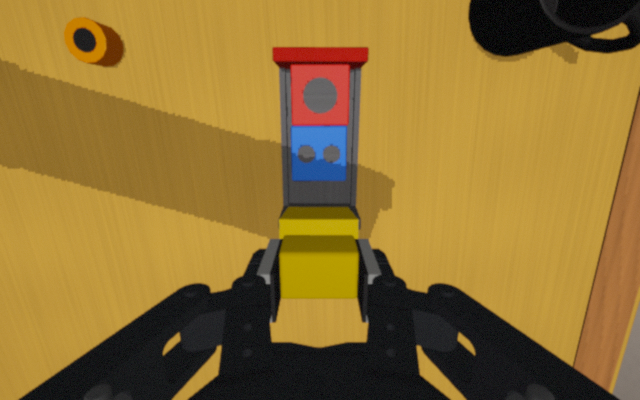

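Wedge squarely held behind the blue block, over the gap. Lowering.

```bash
python3 -m jog '{"offset":[[0,-0.001,-0.02],[0,0,-0.03],[0,0,-0.018],[0,0,-0.008],[0,0,0],[0,0,0]],"yaw":[0,0,0,0,0,0],"jaw":[1,1,1,1,1,1]}'
python3 -m jog '{"offset":[[0,0,-0.002],[0,0,-0.002],[0,0,-0.002],[0,0,-0.002],[0,0,-0.002],[0,0,0],[0,0,0]],"yaw":[0,0,0,0,0,0,0],"jaw":[1,1,1,1,1,1,1]}'
```

```text
clock: 22.55
position: [0.5471, -0.3804, 0.0758]
ee_rot: [0.722, 0.692, 0.0, 0.0]
ft_force: [0.7, -0.5, -0.6]
grip_width: 0.407
grasp_force: 61.1
clock: 23.13
position: [0.5472, -0.3797, 0.0648]
ee_rot: [0.722, 0.692, 0.0, -0.0]
ft_force: [1.5, 4.1, -0.4]
grip_width: 0.406
grasp_force: 61.4
```

```bash
python3 -m jog '{"offset":[[0,0.0005,-0.001],[0,0,-0.001],[0,0,-0.001],[0,0,-0.001],[0,0,0],[0,0,0]],"yaw":[0,0,0,0,0,0],"jaw":[1,1,1,1,1,1]}'
```

```text
clock: 23.63
position: [0.5477, -0.3792, 0.062]
ee_rot: [0.722, 0.692, 0.001, 0.001]
ft_force: [-0.4, 6.6, 8.7]
grip_width: 0.406
grasp_force: 62.4
```

```bash
python3 -m jog '{"offset":[[0,0.0004,-0.001],[0,0,-0.001],[0,0,-0.001],[0,0,0],[0,0,0]],"yaw":[0,0,0,0,0],"jaw":[1,1,1,1,1]}'
```

```text
clock: 24.05
position: [0.548, -0.3789, 0.0598]
ee_rot: [0.722, 0.692, 0.001, 0.001]
ft_force: [-0.5, 6.9, 13.2]
grip_width: 0.41
grasp_force: 63.1
```

```bash
python3 -m jog '{"offset":[[0,0,-0.001],[0,0,-0.001],[0,0,-0.001],[0,0,0],[0,0,0]],"yaw":[0,0,0,0,0],"jaw":[1,1,1,1,1]}'
```

```text
clock: 24.47
position: [0.5484, -0.3788, 0.059]
ee_rot: [0.722, 0.692, 0.001, 0.001]
ft_force: [-7.7, 11.5, 30.5]
grip_width: 0.406
grasp_force: 65.2
```

```bash
python3 -m jog '{"offset":[[0,0,0.001],[0,0,0],[0,0,0],[0,0,0],[0,0,0],[0,0,0.03],[0,0,0.04],[-0.02,0.01,0.04],[-0.02,0.01,0.03],[-0.02,0.01,0],[0,0,0],[0,0,0]],"yaw":[0,0,0,0,0,0,0,0,0,0,0,0],"jaw":[0.1,0,0,0,0,0,0,0,0,0,0,0]}'
python3 - <<'E'
from h import *
st();p=shoot('wrist'); save(p,'w6')
for n,y,z in (('red_block',-.297,.006),('blue_block',-.34,.006),('wedge',-.379,.009)):
  for x in manip.masks_of(p,n)[:1]: print(n,fit(p,n,x['region'],(.55,y),-.04,z))
p=shoot('side')
for x in manip.masks_of(p,'wedge')[:1]: 
  for z in (.006,.009,.012,.015,.018): print(z,fit(p,'wedge',x['region'],(.55,-.379),-.04,z))
find(p,'spacer',(.364,-.247));st()
E
```

```text
clock: 25.47
position: [0.4878, -0.351, 0.1927]
ee_rot: [0.722, 0.692, -0.001, 0.001]
ft_force: [-0.4, -1.5, -0.1]
grip_width: 1.003
grasp_force: 0.0
t 25.47 p [ 0.4878 -0.351   0.1927] eul [1.80e+02 1.00e-01 8.75e+01] w 1.003 f [-0.4 -1.5 -0.1] g 0.0
red_block (array([ 0.55106541, -0.29572248, -0.04134094]), np.float64(0.9766831497048263))
blue_block (array([ 0.54757687, -0.34168642,  1.52940366]), np.float64(0.8818840427100226))
wedge (array([ 0.54744013, -0.37853057, -0.08111153]), np.float64(0.9174935469514908))
0.006 (array([ 0.54494417, -0.36759298, -0.04382205]), np.float64(0.6372395000625617))
0.009 (array([ 0.54528895, -0.3638976 , -0.04499918]), np.float64(0.6353956675049013))
0.012 (array([ 0.54593113, -0.35945836, -0.08198046]), np.float64(0.6335203492193067))
0.015 (array([ 0.5452598 , -0.36407891, -0.06077212]), np.float64(0.6296601781590234))
0.018 (array([ 0.54588272, -0.363673  , -0.09044925]), np.float64(0.6259260775244567))
spacer [ 0.3621 -0.2478] yaw 0.0 iou 0.88 sc 0.54
t 25.82 p [ 0.4889 -0.3504  0.1916] eul [-1.80e+02 -1.00e-01  8.76e+01] w 1.003 f [-0.1 -0.4 -0.2] g 0.0
```

View pics/w6.png

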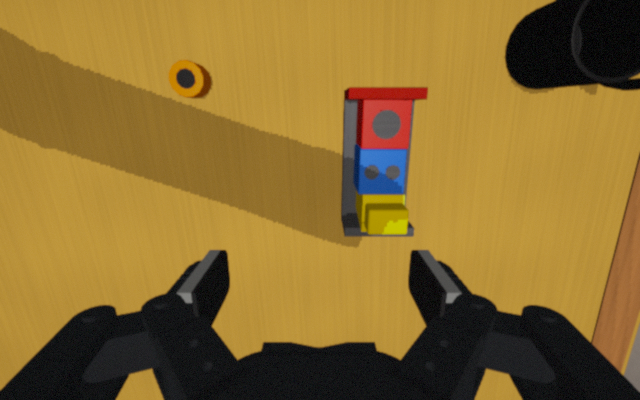

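Row looks tight: red (386,124), blue (381,170), wedge (383,213), no gaps. Now the spacer.

```bash
python3 -m jog '{"offset":[[-0.031,0.0257,0],[-0.031,0.0257,0],[-0.031,0.0257,0],[-0.0315,0.0257,0],[0,0,-0.03],[0,0,-0.04],[0,0,-0.04],[0,0,-0.04],[0,0,-0.025],[0,0,-0.011],[0,0,0],[0,0,0]],"yaw":[0,0,0,0,0,0,0,0,0,0,0,0],"jaw":[0,0,0,0,0,0,0,0,0,0,0,0]}'
python3 -m jog '{"offset":[[0,0,0],[0,0,0],[0,0,0],[0,0,0],[0,0,0],[0,0,0],[0,0,0],[0,0,0],[0,0,0]],"yaw":[0,0,0,0,0,0,0,0,0],"jaw":[1,1,1,1,1,1,1,1,1]}' 30
```

```text
clock: 26.82
position: [0.3647, -0.2477, 0.0069]
ee_rot: [0.722, 0.692, 0.0, 0.0]
ft_force: [-0.1, 0.4, 0.1]
grip_width: 0.998
grasp_force: 0.0
clock: 27.57
position: [0.3644, -0.2482, 0.0072]
ee_rot: [0.722, 0.692, -0.0, 0.001]
ft_force: [-3.2, 0.9, 9.3]
grip_width: 0.389
grasp_force: 29.0
```

```bash
python3 -m jog '{"offset":[[0,0,0.04],[0,0,0.04],[0,0.01,0.04],[0.0102,0.038,0.03],[0.0102,0.038,0],[0.0102,0.038,0],[0.0102,0.038,0],[0.0102,0.038,0],[0.0102,0.038,0],[0.0102,0.038,0],[0.0102,0.038,0],[0.0102,0.038,0],[0.0102,0.038,0],[0.0102,0.038,0],[0.0102,0.038,0],[0.0102,0.038,0],[0.0102,0.038,0],[0.0102,0.038,0],[0.0102,0.028,0],[0,0,0]],"yaw":[0,0,0,0,0,0,0,0,0,0,0,0,0,0,0,0,0,0,0,0],"jaw":[1,1,1,1,1,1,1,1,1,1,1,1,1,1,1,1,1,1,1,1]}'
python3 -m jog '{"offset":[[0,0,0],[0,0,0]],"yaw":[0,0],"jaw":[1,1]}'
```

```text
clock: 29.23
position: [0.5242, 0.3606, 0.1513]
ee_rot: [0.72, 0.694, 0.001, -0.002]
ft_force: [-0.7, 0.7, -0.2]
grip_width: 0.385
grasp_force: 30.4
clock: 29.4
position: [0.5256, 0.3537, 0.1513]
ee_rot: [0.722, 0.692, -0.0, 0.0]
ft_force: [0.4, -0.3, -0.4]
grip_width: 0.384
grasp_force: 30.4
```

```bash
python3 -m jog '{"offset":[[0.002,0.005,-0.04],[0,0,-0.04],[0,0,-0.03],[0,0,-0.016],[0,0,-0.01],[0,0,0],[0,0,0],[0,0,0],[0,0,0],[0,0,0],[0,0,0],[0,0,0.02],[0,0,0.04],[0,0,0.04],[0,0,0.04],[-0.02,-0.035,0.02],[0,0,0],[0,0,0]],"yaw":[0,0,0,0,0,0,0,0,0,0,0,0,0,0,0,0,0,0],"jaw":[1,1,1,1,1,1,0.45,0.45,0.45,0.45,0.45,0.45,0.45,0.45,0,0,0,0]}'
python3 - <<'E'
from h import *
st();p=shoot('wrist'); save(p,'w7'); 
for x in manip.masks_of(p,'spacer')[:1]: print(fit(p,'spacer',x['region'],(.5275,.36),0,.004),x['score'])
p=shoot('side'); find(p,'top_cap',(.446,.12)); st()
E
```

```text
clock: 30.9
position: [0.5099, 0.3258, 0.1758]
ee_rot: [0.723, 0.691, 0.001, 0.001]
ft_force: [-0.2, 1.0, -0.9]
grip_width: 1.0
grasp_force: 0.0
t 30.9 p [0.5099 0.3258 0.1758] eul [179.8   0.   87.5] w 1.0 f [-0.2  1.  -0.9] g 0.0
(array([0.52802441, 0.36062695, 0.        ]), np.float64(0.9359026309929289)) 0.91
top_cap [0.443  0.1187] yaw 0.0 iou 0.806 sc 0.61
t 31.1 p [0.5087 0.3274 0.1732] eul [-179.9    0.    87.6] w 0.997 f [-0.8 -0.4  0.1] g 0.0
```

View pics/w7.png

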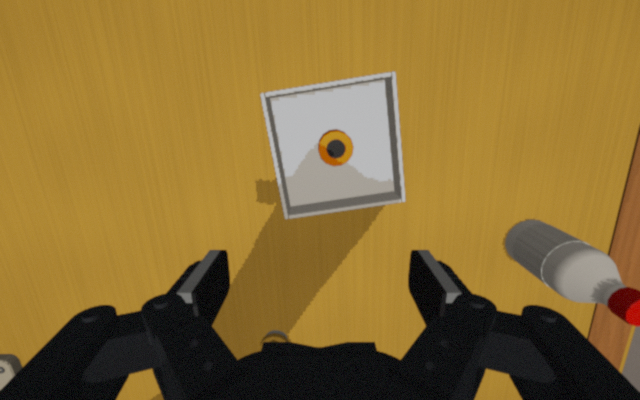

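Spacer stands centred in the white bin (336,148). Now the cap.

```bash
python3 -m jog '{"offset":[[-0.0103,-0.0346,0],[-0.0103,-0.0346,0],[-0.0103,-0.0346,0],[-0.0103,-0.0346,0],[-0.0103,-0.0346,0],[-0.0103,-0.0346,0],[0,0,-0.03],[0,0,-0.04],[0,0,-0.04],[0,0,-0.03],[0,0,-0.02],[0,0,-0.01],[0,0,0],[0,0,0]],"yaw":[0,0,0,0,0,0,0,0,0,0,0,0,0,0],"jaw":[0,0,0,0,0,0,0,0,0,0,0,0,0,0]}'
python3 -m jog '{"offset":[[0,0,0],[0,0,0],[0,0,0],[0,0,0],[0,0,0],[0,0,0],[0,0,0],[0,0,0],[0,0,0]],"yaw":[0,0,0,0,0,0,0,0,0],"jaw":[1,1,1,1,1,1,1,1,1]}' 30
```

```text
clock: 32.27
position: [0.4474, 0.1202, 0.0044]
ee_rot: [0.721, 0.692, 0.0, -0.0]
ft_force: [-0.1, 0.3, -0.1]
grip_width: 1.003
grasp_force: 0.0
clock: 33.02
position: [0.4479, 0.1191, 0.0049]
ee_rot: [0.722, 0.692, 0.0, 0.001]
ft_force: [-1.6, -2.1, 8.0]
grip_width: 0.402
grasp_force: 29.0
```

```bash
python3 -m jog '{"offset":[[0,0,0.03],[0,0,0.04],[0,0,0.03],[0.0259,-0.0189,0],[0.0259,-0.0189,0],[0.0259,-0.0189,0],[0.0259,-0.0189,0],[0.0259,-0.0189,0],[0.0259,-0.0189,0],[0,0,0],[0,0,0],[0,0,0]],"yaw":[0,0,0,0,0,0,0,0,0,0,0,0],"jaw":[1,1,1,1,1,1,1,1,1,1,1,1]}'
python3 -m jog '{"offset":[[0,0,-0.04],[0,0,-0.03],[0,0,-0.015],[0,0,-0.007],[0,0,0],[0,0,0],[0,0,0],[0,0,0],[0,0,0],[0,0,0],[0,0,0.02],[0,0,0.04],[0,0,0.04],[-0.02,-0.02,0.04],[-0.03,-0.03,0.03],[0,0,0],[0,0,0]],"yaw":[0,0,0,0,0,0,0,0,0,0,0,0,0,0,0,0,0],"jaw":[1,1,1,1,1,0.45,0.45,0.45,0.45,0.45,0.45,0.45,0.45,0.2,0,0,0]}'
python3 - <<'E'
from h import *
st();p=shoot('wrist'); save(p,'w8'); 
for x in manip.masks_of(p,'top_cap')[:1]: print(fit(p,'top_cap',x['region'],(.603,.0055),0,.004),x['score'])
p=shoot('side'); save(p,'side9'); find(p,'mug',(.7,-.2)) if 'mug' in M else None
for n in('mug','bottle','wedge'): print(n,[(np.round(x['at'],3),x['score']) for x in manip.tip_of(p,n)[:1]])
p=shoot('scene')
for x in manip.masks_of(p,'wedge')[:1]:
  for z in (.003,.009,.015): print(z,fit(p,'wedge',x['region'],(.547,-.379),-.04,z))
st()
f=np.vstack([cv2.imread('pics/w8.png')[:300],cv2.imread('pics/side9.png')[100:400]]); cv2.imwrite('pics/fin.png',f)
E
```

```text
clock: 34.02
position: [0.6022, 0.0065, 0.104]
ee_rot: [0.722, 0.692, 0.0, -0.0]
ft_force: [-0.9, 0.8, 0.1]
grip_width: 0.401
grasp_force: 30.4
clock: 35.43
position: [0.5618, -0.0377, 0.1718]
ee_rot: [0.723, 0.691, 0.0, 0.002]
ft_force: [-0.8, -0.1, 0.5]
grip_width: 0.997
grasp_force: 0.0
t 35.43 p [ 0.5618 -0.0377  0.1718] eul [1.798e+02 1.000e-01 8.740e+01] w 0.997 f [-0.8 -0.1  0.5] g 0.0
(array([0.60239986, 0.00735766, 0.        ]), np.float64(0.9354431819702629)) 0.8
mug [(array([ 0.719, -0.229, -0.002]), 0.67)]
bottle [(array([ 0.747,  0.249, -0.003]), 0.87)]
wedge [(array([ 0.546, -0.38 ,  0.004]), 0.85)]
t 35.83 p [ 0.5616 -0.0343  0.1695] eul [-179.9   -0.    87.7] w 0.998 f [-0.1 -0.  -1.4] g 0.0
```

View pics/fin.png

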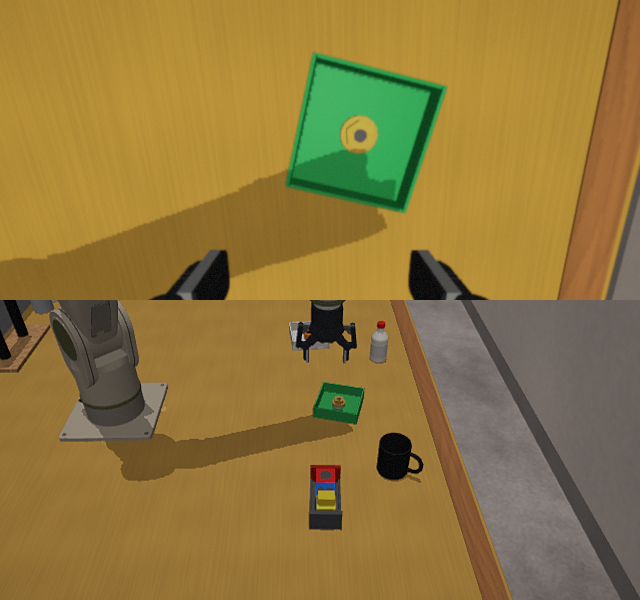

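The cap sits in the green bin (360,135), the row is tight in the holder, and the mug and bottle haven't moved.

```bash
python3 -m jog '{"offset":[[0,0,0],[0,0,0],[0,0,0]],"yaw":[0,0,0],"jaw":[0,0,0]}'; python3 -c "
from workcell import manip; print(manip.hand_in())"
```

```text
clock: 36.08
position: [0.5616, -0.035, 0.17]
ee_rot: [0.722, 0.692, 0.0, -0.0]
ft_force: [1.1, -0.2, -0.4]
grip_width: 0.999
grasp_force: 0.0
the job is handed in; nothing more can be done
None
```

I handed the job in at 36 s, but the hand-in returned no verdict; the last camera pictures show the cap in the green bin, the spacer in the white bin, the red and blue blocks and wedge in a tight row in the holder, everything released, and the bottle and mug where they were.

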